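# Bolt the blue glass case

## Task

Two shut glass-sample cases stand on the worktop, each with a barrel bolt on its lid. Lock the case that has the blue glass slab on its lid: push its bolt across by the knob until the bolt is fully home in the keeper, then let go. Leave the bolt of the case with the red slab drawn back, as it is.

Things in the scene. Friction and masses are not known exactly. Their poses are not given: they have to be found in the camera images.
- blue_case: Shut pale wooden sample case, 160 deep, 150 wide, 55 high, fixed to the worktop; origin: centre of its underside. z up, -x to its front edge, +x to its hinges. On the lid, at x +30, y +42, a blue glass slab 52x36x10. Along the middle (y 0) lie a steel bolt barrel, x -41 to +54, 21 wide, and in front of it the keeper, a steel loop at x -62 to -50; tops 73 above the worktop, only the knob is higher.
- blue_knob (a point): Centre of the top of the upright brass knob of the bolt on the case with the blue slab, 106 mm above the worktop. A plain round post, 15 mm across, free over its upper 28 mm; it stands out of the slotted barrel and slides with the bolt. Axes as the case's: the bolt goes home along -x, from knob at case x = +28 mm (drawn back) to -12 mm (home).
- blue_bolt (a joint): Slide of that bolt, in m: 0 drawn back, 0.040 fully home at its stop. The tip meets the keeper's mouth at 0.016 and has passed right through the loop at 0.028. Starts at 0 to 0.008; about 2 N of friction, no spring, stays where it is left. (A wall rack fills the space beyond x = 0.72 m on the left and middle: keep the arm in front of it.)
- red_bolt (a joint): Slide of the bolt of the other case, which is alike but has a red glass slab (50x38 mm) on its lid: 0 drawn back, 0.040 home, starts at 0 to 0.008. To be left alone.

How it is judged:
At the end, for the whole second after the job is handed in: The bolt of the case with the blue slab is at 0.030 m or more of its 0.040 m slide, its tip right through the keeper; the bolt of the case with the red slab is still short of its keeper (below 0.016 m) (value of joint blue_bolt above 0.03 m and value of joint red_bolt below 0.016 m); the robot touches nothing.
It fails at once if the bolt of the case with the red slab is pushed into its keeper (value of joint red_bolt above 0.016 m).
It also fails if it takes over 32 s, if anything falls off the work surface, if the arm or the gripper's body presses on something with over 40 N, if the wrist force passes 120 N, or if a joint passes its speed limit or range.

## Robot

A 7-joint arm with a two-finger parallel gripper is mounted at the origin on a cart in front of the work surface, level with it; the furniture and walls round the work are solid. World frame = base frame: x ahead of the robot, y to its left, z up, the work surface at z = 0. Lengths are in m, angles in rad, forces in N, time in s.
With the tool pointing down it reaches from about 0.425 to 0.875 m from the base axis. Payload 4.7 kg.
Tool frame: the origin (TCP) lies at the very end of the fingers, on their centre line; the grasp point (between the pads) lies manip.pinch_z behind it (manip.pinch_z is the distance from the TCP to the grasp point, in m); z points along the fingers, y is the direction in which the jaws open and shut (so a half turn about z gives the same grasp; the last joint's range is limited). The gripper opens to 85 mm and grips with 20 to 120 N. Pads are 22 mm wide; open, the fingers measure 114 mm over their backs; the gripper's body (76 mm by 85 mm) begins 54 mm behind the grasp point. The pads swing forward as they close: fully open they stand 13 mm farther back than shut.
Start: joints at [-1.272, 0.321, -0.07, 1.45, 0.023, 1.371, -0.057], TCP at [0.183, 0.624, 0.231] pointing down, gripper open.
Joint ranges: [-2.86, 2.86], [-0.3, 2.09], [-1.38, 1.24], [0.06, 2.45], [-1.56, 4.7], [0.09, 2.05], [-2.69, 2.69]. Speed limits (rad/s): [2.57, 2.57, 3.14, 3.14, 3.14, 3.14, 3.14].

## Interface

Orientations are given as a unit quaternion [x, y, z, w].
In Python, from cell import manip gives the robot as it stands.
- The arm moves only by the shell command python3 -m handwheel 'ROWS' [OPENING]. ROWS is JSON, a list that holds one entry, the list of rows, each a list of 4 numbers: the shift along the tool's x, y, z in m, then the turn about the tool's z in rad. A call has 1 to 8 rows; each row shifts and turns the commanded pose from where the row before left it, along the tool's axes as they then stand; what a row does not reach is not made up. A row lasts 1/8 s, in which the tool goes at most 62.5 mm and 10.7 degrees, less where a joint would pass 70% of its speed; a pose out of reach is approached as far as the arm can. A call is refused whole if a number of a shift passes 0.0625 or a number of a turn 0.188, either way. A call with a gripper value outside its range is refused whole. OPENING is the opening, from 0 (shut) to 1 (fully open), set as the call begins (- or left out, the last holds). The fingers move at their own pace and stop on an object; the grip force is fixed at half the most. Time passes only in rows, so rows that do not move let the fingers close. It gives the time, the measured TCP pose, the force and the opening at its end, in the units of the state.
- manip.get_state(): the state, without advancing time (a new reading comes with each control period).
- manip.snapshot(name): name is "scene" or "top" or "wrist"; returns a dict with "image" (400x640x3 uint8, red, green, blue), "fx", "fy", "cx", "cy" (pixels), "distortion" ([k1, k2, p1, p2, k3] as OpenCV has them; the pictures are not rectified), "R" (3x3) and "t" (3): a world point X has camera coordinates R X + t. Camera axes: x right, y down, z forward; pixel columns grow to the right and rows downward; lengths in m; the calibration is good to about 2 mm. A picture is of the moment at which its call begins. There is no depth.
- manip.hand_in(): hands the job in, once; it reports no verdict.
The state is a dict: "time": time; "joint_pos": joint angles; "joint_vel": joint speeds; "tau": joint torques, N m; "tool_pos": TCP position; "tool_rot": TCP orientation; "force": force on the tool from outside, world axes, zero at the start; "wrist_torque": the same for the moment, N m; "finger_gap": finger opening in m.
Only numpy, scipy, OpenCV 4.12 (cv2) and the standard library are available. Lean on these libraries where they do the work, as an engineer would, in place of code of your own. Each camera call takes 0.05 s, during which the arm holds its last target.

## Working session

There is one attempt and no reset: what is moved stays moved. The work goes in short steps, Python scripts to look and compute and a shell command to move; the robot and the scene stay as the last step left them, time stands still between calls to the robot, and variables do not carry over. Pictures are saved under pics/ and viewed, and the job is handed in when it is done.

```bash
mkdir -p pics; ls; python3 - <<'E'
from cell import manip
import cv2,pickle
s=manip.get_state();print(s['time'],s['tool_pos'],s['tool_rot'],s['finger_gap'],manip.pinch_z)
for n in ['scene','top']:
    d=manip.snapshot(n);pickle.dump(d,open(n+'.pkl','wb'))
    cv2.imwrite(f'pics/{n}0.png',d['image'][:,:,::-1]);print(n,d['t'],d['R'])
E
```

```text
pics
0.0 [0.18253779 0.62325116 0.23018745] [ 1.41911980e-01  9.89878775e-01 -9.96767837e-04 -8.04063128e-05] 0.08531909892754003 0.0187
scene [-0.33072088  0.30354409  1.01509484] [[ 0.64537871 -0.76385974 -0.00214703]
 [-0.44588582 -0.37444003 -0.81300707]
 [ 0.62021944  0.52565479 -0.58224986]]
top [-0.04311935  0.498392    1.62180804] [[ 0.02030225 -0.99979154 -0.0021646 ]
 [-0.98744234 -0.01971212 -0.15674522]
 [ 0.15666988  0.0053197  -0.9876367 ]]
```

View pics/scene0.png

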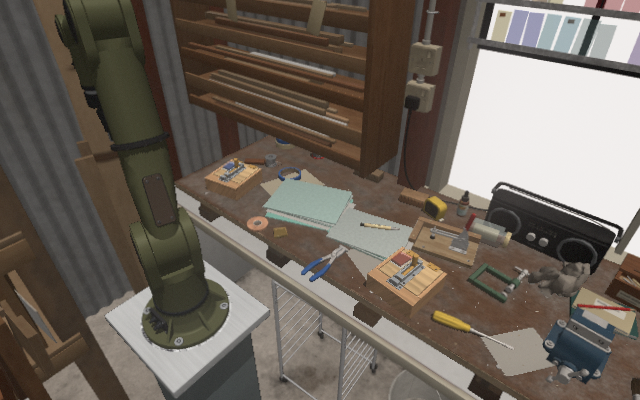

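View pics/top0.png

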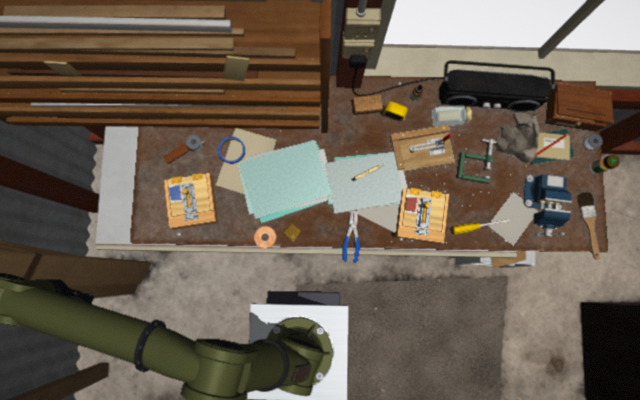

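The top view shows the blue-slab case at about (190,200) and the red one at about (423,215). I'll zoom in on both.

```bash
cat > h.py <<'E'
import numpy as np,cv2,pickle
def ray(d,uv):
    K=np.array([[d['fx'],0,d['cx']],[0,d['fy'],d['cy']],[0,0,1]])
    p=cv2.undistortPoints(np.array([[uv]],float),K,np.array(d['distortion'],float))[0,0]
    R=np.array(d['R']);t=np.array(d['t'])
    return -R.T@t, R.T@np.array([p[0],p[1],1])
def onz(d,uv,z):
    c,r=ray(d,uv); return c+r*(z-c[2])/r[2]
def proj(d,X):
    K=np.array([[d['fx'],0,d['cx']],[0,d['fy'],d['cy']],[0,0,1]])
    return cv2.projectPoints(np.array(X,float).reshape(-1,1,3),cv2.Rodrigues(np.array(d['R']))[0],np.array(d['t']),K,np.array(d['distortion'],float))[0][:,0]
def zoom(d,x0,y0,w,h,k,f):
    cv2.imwrite(f,cv2.resize(d['image'][y0:y0+h,x0:x0+w,::-1],None,fx=k,fy=k,interpolation=cv2.INTER_CUBIC))
E
python3 - <<'E'
from h import *
d=pickle.load(open('top.pkl','rb'));zoom(d,155,165,70,70,8,'pics/tz.png')
d=pickle.load(open('scene.pkl','rb'));zoom(d,195,150,80,55,8,'pics/sz.png')
E
```

```text
(no output)
```

View pics/tz.png

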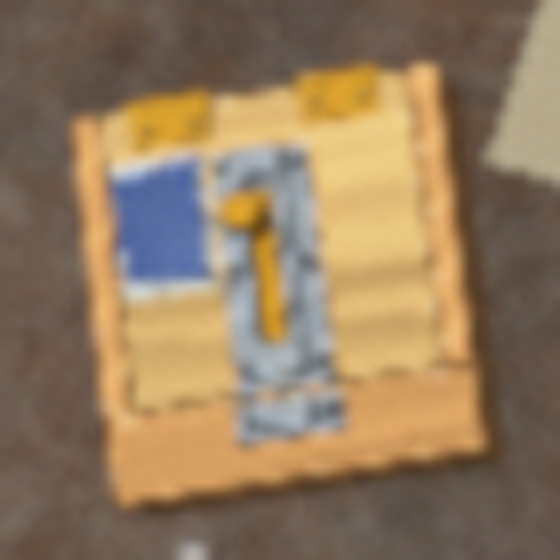

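View pics/sz.png

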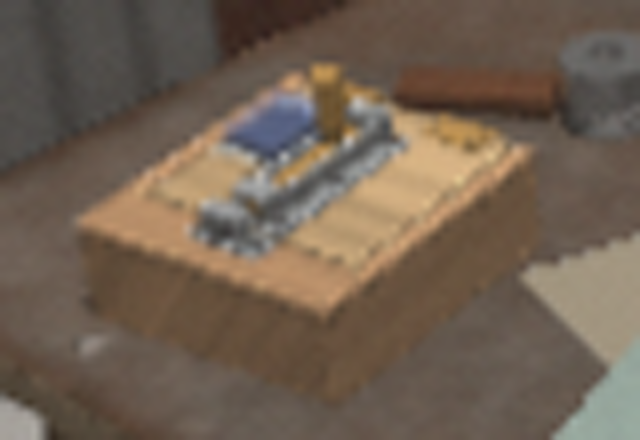

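Top zoom: the knob top is at about (243,210) and the lid corners are (75,118), (437,65), (490,455) and (120,505). In the scene zoom the knob top is at about (327,70). Next I cast rays for these.

```bash
python3 - <<'E'
from h import *
T=pickle.load(open('top.pkl','rb'));S=pickle.load(open('scene.pkl','rb'))
tp=lambda u,v:(155+(u+.5)/8-.5,165+(v+.5)/8-.5)
sp=lambda u,v:(195+(u+.5)/8-.5,150+(v+.5)/8-.5)
C=np.array([onz(T,tp(*p),.055) for p in [(75,118),(437,65),(490,455),(120,505)]])
print(C.round(4)); c=C.mean(0); print('centre',c)
for i in range(4): print(np.linalg.norm(C[i]-C[(i+1)%4]))
ax=(C[0]+C[1]-C[2]-C[3])[:2]; ax/=np.linalg.norm(ax); yv=(C[0]+C[3]-C[1]-C[2])[:2]
print('yaw',np.arctan2(ax[1],ax[0]),np.arctan2(-yv[0],yv[1]))
for n,(d,p) in dict(top=(T,tp(243,210)),sc=(S,sp(327,68))).items():
    k=onz(d,p,.106); r=k[:2]-c[:2]; print(n,k,'case x',r@ax,'y',r@[-ax[1],ax[0]])
c1,r1=ray(T,tp(243,210));c2,r2=ray(S,sp(327,70))
s=np.linalg.lstsq(np.c_[r1,-r2],c2-c1,rcond=None)[0];print(c1+r1*s[0],c2+r2*s[1])
Cs=np.array([onz(S,sp(*p),.055) for p in [(80,225),(327,315),(530,152)]]);print(Cs)
k=onz(T,tp(290,418),.073);r=k[:2]-c[:2];print('keeper',k,r@ax,r@[-ax[1],ax[0]])
E
```

```text
[[0.545  0.4496 0.055 ]
 [0.57   0.3017 0.055 ]
 [0.4099 0.2719 0.055 ]
 [0.3864 0.4209 0.055 ]]
centre [0.4778297 0.361019  0.055    ]
0.1499779437023667
0.16287690684399517
0.15076974002006197
0.16114773897479767
yaw 0.1816489647807953 0.16161671609250566
top [0.49969623 0.36485319 0.106     ] case x 0.022199415715130517 y -0.00017911182919955236
sc [0.50239216 0.36306127 0.106     ] case x 0.024527280723637124 y -0.0024285785916484497
[0.49986478 0.36511612 0.10498275] [0.50233368 0.36318589 0.10489295]
[[0.38620369 0.41219367 0.055     ]
 [0.41160351 0.26667577 0.055     ]
 [0.5666571  0.29778792 0.055     ]]
keeper [0.42116479 0.34948321 0.073     ] -0.057816562373465004 -0.001109383778917691
```

The views agree: knob at about (0.501, 0.364), case yaw about 0.175 rad, bolt starting near 0.005. My plan is to shut the fingers and turn so that tool +x lies along case −x. I'll come down behind the knob and push it along tool +x.

```bash
python3 -m handwheel '[[[0,0,0,-0.115],[0,0,0,-0.115],[0,0,0,-0.115],[0,0,0,-0.115],[0,0,0,0]]]' 0; python3 -m handwheel '[[[-0.03,-0.031,0,0],[-0.03,-0.031,0,0],[-0.03,-0.031,0,0],[-0.03,-0.031,0,0],[-0.03,-0.031,0,0],[0,0,0,0]]]'
```

```text
time: 0.72
tool_pos: [0.1826, 0.6235, 0.2308]
tool_rot: [-0.087, 0.996, -0.0, -0.0]
force: [-0.5, -1.1, 0.5]
finger_gap: -0.0001
time: 1.48
tool_pos: [0.362, 0.4938, 0.2312]
tool_rot: [-0.082, 0.997, -0.001, 0.001]
force: [-0.1, -0.7, -1.0]
finger_gap: 0.0002
```

```bash
python3 -m handwheel '[[[-0.029,-0.03,0,0],[-0.029,-0.03,0,0],[-0.029,-0.03,0,0],[-0.029,-0.03,0,0],[-0.03,-0.031,0,0],[0,0,0,0],[0,0,0,0]]]'; python3 - <<'E'
from cell import manip
from h import *
s=manip.get_state();print(s['tool_pos'],s['tool_rot'])
for n in ['wrist','scene']:
    d=manip.snapshot(n);pickle.dump(d,open(n+'1.pkl','wb'))
    if n=='wrist':cv2.imwrite('pics/w1.png',d['image'][:,:,::-1])
    else: zoom(d,150,90,150,110,5,'pics/s1.png')
E
```

```text
time: 2.35
tool_pos: [0.5262, 0.3755, 0.231]
tool_rot: [-0.088, 0.996, 0.0, -0.001]
force: [-0.4, 0.6, -0.7]
finger_gap: 0.0003
[0.52623428 0.37547309 0.23096911] [-8.77115264e-02  9.96145606e-01  4.28056744e-04 -6.60426771e-04]
```

View pics/w1.png

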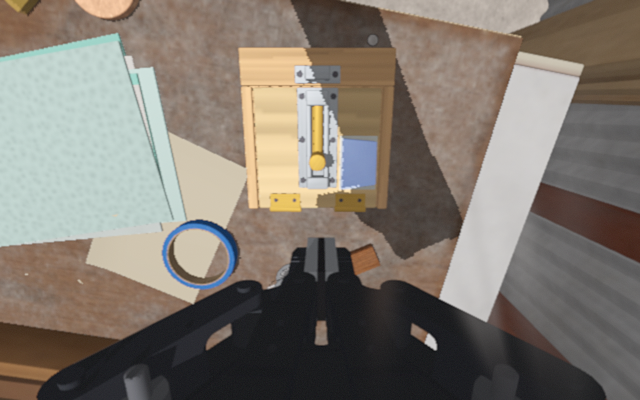

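View pics/s1.png

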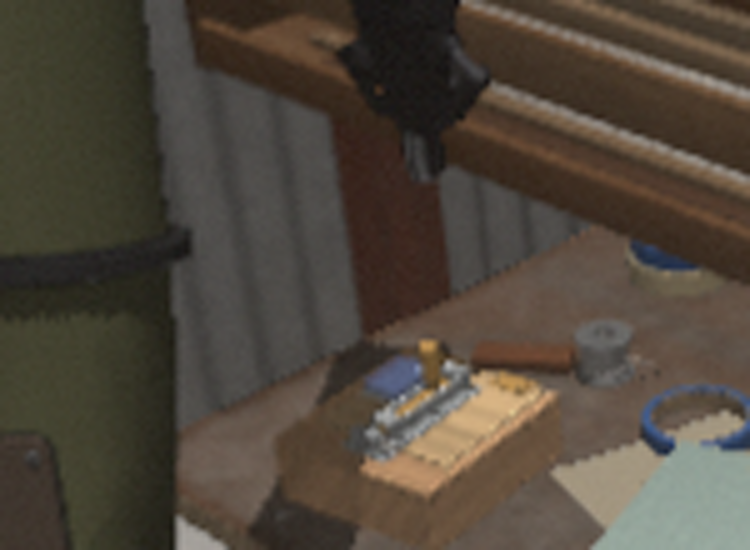

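The wrist view shows the blue-slab case, with the knob top at about (317,160) and the fingertips centred near column 321. I'll measure the knob in this view.

```bash
python3 - <<'E'
from h import *
d=pickle.load(open('wrist1.pkl','rb'))
h=cv2.cvtColor(d['image'],cv2.COLOR_RGB2HSV)
zoom(d,285,55,70,160,4,'pics/w1z.png')
k=onz(d,(317,161),.106);print(k)
c=np.array([.4775,.3605]);ax=np.array([.9847,.1741]);ay=np.array([-.1741,.9847])
print('knob case',(k[:2]-c)@ax,(k[:2]-c)@ay)
C=np.array([onz(d,p,.055)[:2] for p in [(239,48),(394,48),(386,209),(249,209)]]);print(C,C.mean(0))
q=C[3]-C[0];print(np.arctan2(q[1],q[0]));q=C[2]-C[1];print(np.arctan2(q[1],q[0]),np.linalg.norm(q))
t=np.array([.5262,.3755]);print('tcp rel knob',(t-k[:2])@ax,(t-k[:2])@ay)
E
```

```text
[0.4996878  0.36570107 0.106     ]
knob case 0.022753831810631838 0.0012585978513245508
[[0.41482823 0.27557579]
 [0.38931549 0.4197055 ]
 [0.54609507 0.44920091]
 [0.57205897 0.3026231 ]] [0.48057444 0.36177632]
0.17035572559207215
0.18595936685235184 0.15952998373180735
tcp rel knob 0.027812558189368185 0.0050332321486754586
```

View pics/w1z.png

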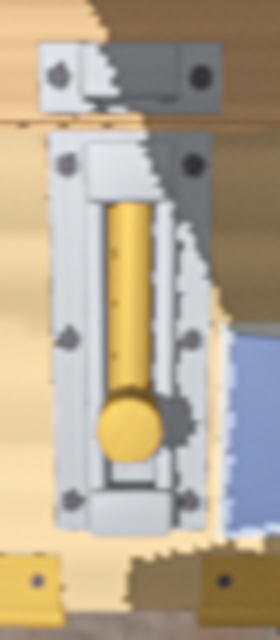

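```bash
python3 -m handwheel '[[[-0.006,-0.005,0.02,0],[0,0,0.03,0],[0,0,0.03,0],[0,0,0.03,0],[0,0,0.02,0],[0,0,0.015,0],[0,0,0,0],[0,0,0,0]]]'; python3 - <<'E'
from cell import manip
from h import *
s=manip.get_state();print(s['tool_pos'],s['tool_rot'])
t=s['tool_pos'][:2]-np.array([.500,.365]);ax=np.array([.9847,.1741]);print(t@ax,t@[-ax[1],ax[0]])
d=manip.snapshot('wrist');cv2.imwrite('pics/w2.png',d['image'][:,:,::-1])
d=manip.snapshot('scene');zoom(d,180,120,100,80,7,'pics/s2.png')
E
```

```text
time: 3.45
tool_pos: [0.535, 0.3707, 0.0874]
tool_rot: [-0.087, 0.996, 0.001, 0.001]
force: [-0.2, -0.3, 0.8]
finger_gap: 0.0001
[0.53495231 0.3707169  0.08742279] [-8.74744395e-02  9.96166265e-01  5.25372352e-04  8.47294527e-04]
0.035412850554075184 -0.0004557622272795829
```

View pics/w2.png

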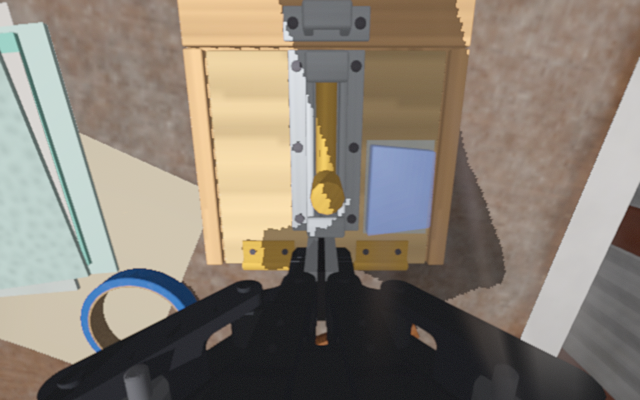

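View pics/s2.png

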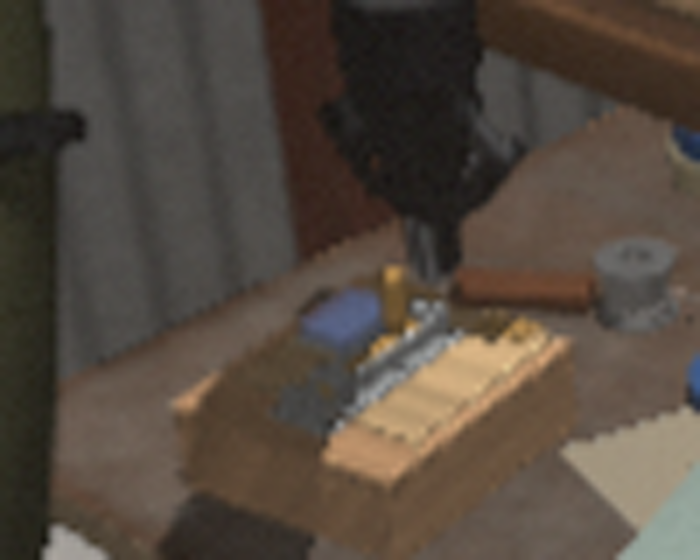

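The fingers are behind the knob and about 2–3 mm to one side of it (knob top at column 327, fingers at 321). I'll shift a little, then push in steps while watching the force.

```bash
python3 -m handwheel '[[[0.003,0.002,0.004,0],[0.005,0,0,0],[0.005,0,0,0],[0.005,0,0,0],[0.005,0,0,0],[0,0,0,0]]]'; python3 -m handwheel '[[[0.005,0,0,0],[0.005,0,0,0],[0.005,0,0,0],[0,0,0,0]]]';python3 - <<'E'
from cell import manip
from h import *
s=manip.get_state()
t=s['tool_pos'][:2]-np.array([.500,.365]);ax=np.array([.9847,.1741]);print(t@ax,t@[-ax[1],ax[0]])
d=manip.snapshot('wrist');cv2.imwrite('pics/w3.png',d['image'][:,:,::-1])
E
```

```text
time: 4.3
tool_pos: [0.5108, 0.3681, 0.0825]
tool_rot: [-0.088, 0.996, 0.0, -0.0]
force: [0.5, 1.0, -0.3]
finger_gap: -0.0002
time: 4.8
tool_pos: [0.4956, 0.3655, 0.0824]
tool_rot: [-0.088, 0.996, -0.0, -0.001]
force: [0.9, 0.1, 0.1]
finger_gap: 0.0002
-0.004209216931369268 0.001222055905615134
```

View pics/w3.png

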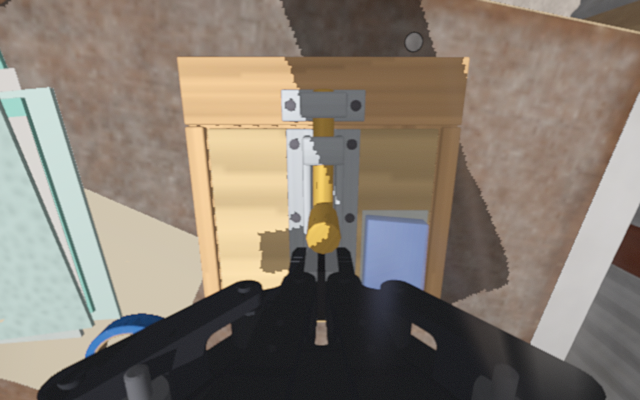

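The knob is now in contact at about (323,237). The brass bolt shows between barrel and keeper, and its tip is near the keeper's mouth. I'll measure how far it has slid.

```bash
python3 - <<'E'
from cell import manip
from h import *
d=manip.snapshot('wrist')
zoom(d,270,70,110,190,3,'pics/w3z.png')
k=onz(d,(323,239),.106);ax=np.array([.9847,.1741]);r=k[:2]-np.array([.500,.365]);print(k,r@ax,r@[-ax[1],ax[0]])
kp=onz(d,(323,105),.073);r=k[:2]-kp[:2];print('knob-keeper',r@ax)
t=manip.get_state()['tool_pos'];print('tcp-knob',(t-k)[:2]@ax)
E
```

```text
[0.47772084 0.36159385 0.106     ] -0.022531303251405344 0.0005247664856665907
knob-keeper 0.05389604340836225
tcp-knob 0.018458045520339503
```

View pics/w3z.png

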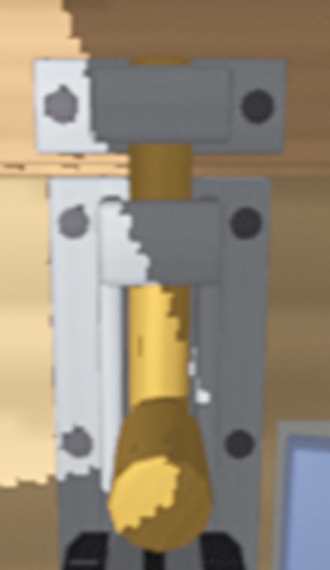

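The zoom shows the tip already just past the keeper. The knob is 54 mm from the keeper centre, so the slide is about 0.030, with about 10 mm left to go.

```bash
python3 -m handwheel '[[[0.003,0,0,0],[0.003,0,0,0],[0.002,0,0,0],[0,0,0,0]]]'; python3 -m handwheel '[[[0.001,0,0,0],[0.001,0,0,0],[0,0,0,0]]]'
```

```text
time: 5.4
tool_pos: [0.4882, 0.3641, 0.0823]
tool_rot: [-0.088, 0.996, -0.0, -0.0]
force: [0.9, 0.3, -1.4]
finger_gap: 0.0001
time: 5.78
tool_pos: [0.4866, 0.3637, 0.0823]
tool_rot: [-0.087, 0.996, -0.0, -0.0]
force: [2.5, 0.2, -1.2]
finger_gap: -0.0003
```

```bash
python3 -m handwheel '[[[0.001,0,0,0],[0.001,0,0,0],[0,0,0,0]]]'; python3 - <<'E'
from cell import manip
from h import *
d=manip.snapshot('wrist')
zoom(d,270,70,110,190,3,'pics/w4z.png')
E
```

```text
time: 6.15
tool_pos: [0.4853, 0.3635, 0.0824]
tool_rot: [-0.087, 0.996, 0.0, 0.001]
force: [4.8, 1.0, -4.0]
finger_gap: 0.0001
```

View pics/w4z.png

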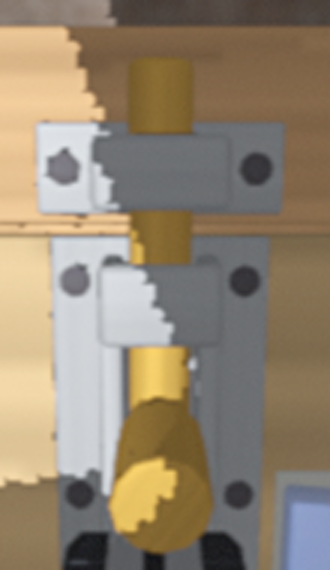

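The tip now stands well out beyond the keeper. One more small nudge should confirm the stop, then I'll back off and lift.

```bash
python3 -m handwheel '[[[0.0015,0,0,0],[0,0,0,0]]]'; python3 -m handwheel '[[[-0.005,0,0,0],[-0.015,0,0,0],[-0.01,0,0,0],[0,0,-0.03,0],[0,0,-0.04,0],[0,0,-0.04,0],[0,0,-0.03,0],[0,0,0,0]]]'; python3 - <<'E'
from cell import manip
from h import *
d=manip.snapshot('wrist');cv2.imwrite('pics/w5.png',d['image'][:,:,::-1])
d=manip.snapshot('top');zoom(d,140,130,320,120,2.5,'pics/t5.png')
E
```

```text
time: 6.45
tool_pos: [0.4852, 0.3635, 0.0825]
tool_rot: [-0.087, 0.996, 0.001, 0.002]
force: [8.1, 2.8, -5.8]
finger_gap: 0.0001
time: 7.45
tool_pos: [0.5144, 0.3694, 0.2256]
tool_rot: [-0.087, 0.996, 0.002, 0.002]
force: [-0.0, -0.2, -0.5]
finger_gap: -0.0003
```

View pics/w5.png

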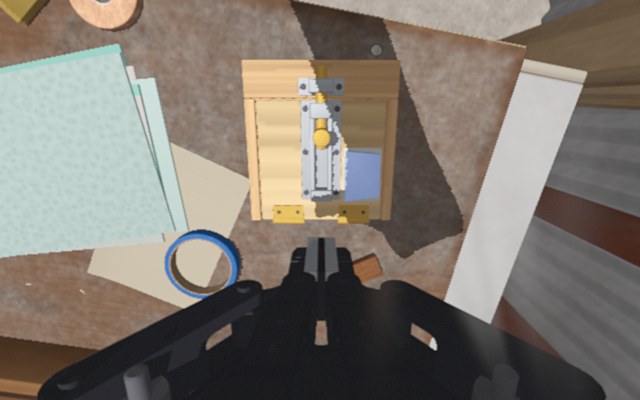

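View pics/t5.png

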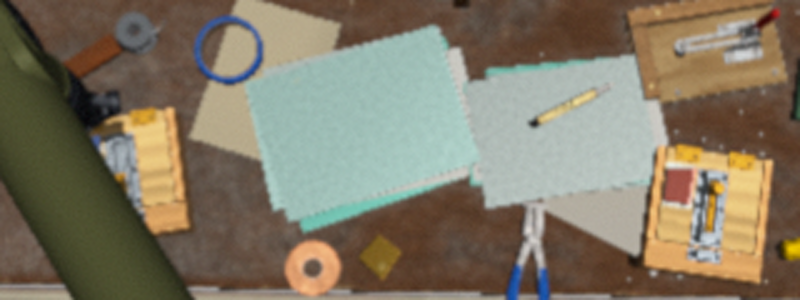

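The wrist view shows the blue-slab knob at (321,138), the bolt through the keeper and its tip at about (321,70), with the gripper clear above. The top view shows the red-slab bolt still drawn back. The last nudge pressed on the stop: force rose to about 8 N with no motion. I'm handing in.

```bash
python3 - <<'E'
from cell import manip
s=manip.get_state();print(s['time'],s['tool_pos'],s['force'])
print(manip.hand_in())
E
```

```text
7.55 [0.51275422 0.36829918 0.22178959] [-0.92139478  0.1586409  -1.08964103]
the job is handed in; nothing more can be done
None
```

I locked the blue-slab case: with the fingers shut, I pushed its knob along case −x until the bolt met its stop. I then backed off, lifted clear and handed in at about 7.6 s.

**Blue bolt:**
- On the last nudge the force rose from 5 to about 9 N with no movement, so the bolt was at its stop.
- I estimate the slide at about 0.040 m. I measured 0.030 m part-way from the knob-to-keeper distance, and the tool went about 10 mm further after that.
- The final wrist picture shows the tip well beyond the keeper.

**Red bolt and gripper:** The red-slab bolt was never approached and looks drawn back in the final top view. The gripper was about 0.22 m above the worktop, and the force reading was about 1 N, the same as the free-air readings.

**Disagreements:** The camera views differed by 2–3 mm on the knob and case position, and nothing else disagreed.

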